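# Clip the plug gauges onto the rail in size order

## Robot

A 7-joint arm with a two-finger parallel gripper is mounted at the origin on the work surface. World frame = base frame: x ahead of the robot, y to its left, z up, the work surface at z = 0. Lengths are in m, angles in rad, forces in N, time in s.
With the tool pointing down it reaches from about 0.375 to 0.925 m from the base axis. Payload 3.1 kg.
Tool frame: the origin (TCP) lies at the very end of the fingers, on their centre line; the grasp point (between the pads) lies 19 mm behind it (hold_point_z is the distance from the TCP to the grasp point, in m); y points along the fingers, x is the direction in which the jaws open and shut, and the axes are right-handed (so a half turn about y gives the same grasp; the last joint's range is limited). The gripper opens to 85 mm and grips with 20 to 120 N. Pads are 22 mm wide; open, the fingers measure 114 mm over their backs; the gripper's body (76 mm by 85 mm) begins 54 mm behind the grasp point. The pads swing forward as they close: fully open they stand 13 mm farther back than shut.
Start: joints at [-1.213, 0.383, 0.044, 1.598, -0.018, 1.161, -0.05], TCP at [0.286, 0.584, 0.231] pointing down, gripper open.
Joint ranges: [-2.61, 2.61], [-0.41, 2.15], [-1.48, 1.57], [0, 2.5], [-1.57, 4.71], [0.05, 1.97], [-2.85, 2.85]. Speed limits (rad/s): [2.79, 2.79, 3.14, 3.14, 3.14, 3.14, 3.14].

## Interface

Orientations are given as a unit quaternion [x, y, z, w].
In Python, from cell import * gives the robot as it stands.
- The arm moves only by the tool carry_out, never from a script. Its arguments are lists of equal length, an entry for each row: "angular": the turn, a rotation vector about the tool's x, y, z in degrees, a list of three; "translation": the shift along the tool's x, y, z in m, a list of three; "hand": the finger opening in m, from 0 to 0.0854. A call has 1 to 5 rows; each row is the pose to reach, as a shift and turn from the pose commanded when the call began, along the tool's axes at that moment; what a row does not reach only later rows make up. A row lasts 1/8 s, in which the tool goes at most 62.5 mm and 10.7 degrees, less where a joint would pass 70% of its speed; a pose out of reach is approached as far as the arm can. A call with a gripper value outside its range is refused whole. The fingers move at their own pace and stop on an object; "newtons" is the grip in N (left out, the last holds). Time passes only in rows, so rows that repeat a pose let the fingers close. It gives the time, the measured TCP pose, the force and the opening at its end, in the units of the state.
- read_state(): the state, without advancing time (a new reading comes with each control period).
- camera(name): name is "scene" or "top"; returns (picture, depth): 384x512x3 uint8, red, green, blue; 384x512 float32, m along the optical axis (not along the pixel's ray), 0 where there is no reading.
- calibration(name): a dict with "fovy" (degrees; the focal length in pixels is half the picture's height over the tangent of half this angle, whatever the lens; pixels are square), "cx", "cy" (the principal point, pixels), "R" (3x3) and "t" (3): a world point X has camera coordinates R X + t. Camera axes: x right, y down, z forward; pixel columns grow to the right and rows downward; lengths in m; the calibration is good to about 2 mm. A picture is of the moment at which its call begins. calibration takes no time and is no camera call.
- sign_off(): hands the job in, once; it reports no verdict.
The state is a dict: "time": time; "joint_pos": joint angles; "qd": joint speeds; "effort": joint torques, N m; "tcp_pos": TCP position; "eef_rot": TCP orientation; "wrist_force": force on the tool from outside, world axes, zero at the start; "ft_torque": the same for the moment, N m; "finger_gap": finger opening in m.
Only numpy, scipy, OpenCV 4.12 (cv2) and the standard library are available. Lean on these libraries where they do the work, as an engineer would, in place of code of your own. Each camera call takes 0.05 s, during which the arm holds its last target. There are 200 camera calls.

## Task

The gauge rail on the inspection bench already holds the middle-sized blue-handled plug gauge in its middle place. Pick up the two loose blue-handled gauges and click them into the empty places so that the set runs in size order, with the smallest at the red end: press each one down by its handle until it snaps fully home in its spring clips, with the handle centred over them, either way round. Leave the middle gauge clipped in its place, do not let a gauge fall, and let go of everything at the end.

Things in the scene. Friction and masses are not known exactly. Their poses are not given: they have to be found in the camera images.
- gauge_small: The smallest loose plug gauge, the same at both ends: a blue eight-sided handle, 16 mm across the flats and 110 mm long, with a short thin steel pin (8 mm thick, 12 mm long) out of each end; 134 mm overall, about 90 g. Origin on its axis at mid-length, 8 mm above the bench as it lies there; x along its length. Take it by the middle of the handle.
- gauge_large: The largest loose plug gauge: the same blue handle (eight-sided, 16 mm across flats, 110 mm long), with a thick steel pin (14 mm thick, 40 mm long) out of each end; 190 mm overall, about 150 g. Origin on its axis at mid-length, 8 mm above the bench as it lies there; x along its length. An orange-handled thread gauge lying near is no part of the set.
- gauge_mid: Middle-sized plug gauge, clipped in the rail's middle place, as the others shall be: same blue handle, pins 11 mm thick, 26 mm long; 162 mm overall. Origin on its axis at mid-length, x along it. The clips' jaws have a mouth 29 mm wide 62 mm above the bench, 10 mm at 47 mm; they spread and centre a handle pushed straight down with about 10 N; unpressed, it perches 15 mm too high.
- rail: Fixed rail: dark base 90 (x) by 280 mm (y), 8 mm thick; two grey bars along y at x = -34 and 34 mm, tops at 32 mm. Origin: centre of its underside, z up. Its +y end is red. Three places, y = 80 (red end), 0, -80 mm; each has a spring clip on either bar, 29 to 39 mm from x = 0 (free for fingers between, down to the base). Gauges lie along x on both bars, axis 40 mm above the bench when home.
Mind the look-alikes: they are no part of the job. What is shaped like the gauge_large but green or white is not meant. What is shaped like the gauge_small but white is not meant.

How it is judged:
By the outcome, as a careful person would: the job done as asked, in the order asked, and still so for the second after the job is handed in, with the robot touching nothing.
It also fails if it takes over 69 s, if anything falls off the work surface, if the arm or the gripper's body presses on something with over 40 N, if the wrist force passes 120 N, or if a joint passes its speed limit or range.

## Working session

There is one attempt and no reset: what is moved stays moved. The work goes in short steps, Python scripts to look and compute and a tool call to move; the robot and the scene stay as the last step left them, time stands still between calls to the robot, and variables do not carry over. Pictures are saved under pics/ and viewed, about 8 in all and at most 12, crops included, and the job is handed in when it is done.

Besides the shell and the picture viewer there is one more tool, called after "Call:" as name(argument=value, ...) on one line, values as JSON. carry_out: Moves the arm, as the interface text tells. Its arguments: {"type":"object","properties":{"angular":{"type":"array"},"translation":{"type":"array"},"hand":{"type":"array"},"newtons":{"type":"number"}},"required":["angular","translation","hand"]}

```bash
mkdir -p pics; ls; python3 - <<'E'
from cell import *
import cv2,numpy as np
for n in("scene","top"):
    p,d=camera(n); cv2.imwrite(f"pics/{n}0.png",cv2.resize(p[:,:,::-1],(800,600),interpolation=cv2.INTER_CUBIC)); np.savez(f"{n}0.npz",p=p,d=d)
    print(n,calibration(n))
print(read_state())
E
```

```text
pics
scene {'fovy': 54.98721106697867, 'cx': 256.8109496854608, 'cy': 180.66001338984185, 'R': array([[ 0.72374552,  0.69006393,  0.00204831],
       [ 0.57888072, -0.60551447, -0.54612209],
       [-0.37561887,  0.39643914, -0.83770309]]), 't': array([-0.44144166, -0.13411065,  1.18046647])}
top {'fovy': 47.49354447788573, 'cx': 255.93446013639795, 'cy': 195.6948610553829, 'R': array([[-0.02730298, -0.99954063, -0.01315615],
       [-0.99289897,  0.02864128, -0.11546128],
       [ 0.11578505,  0.00991029, -0.99322485]]), 't': array([0.18001101, 0.46426179, 1.04061638])}
{'time': 0.1, 'joint_pos': array([-1.21278728,  0.38380403,  0.0438126 ,  1.59945766, -0.01790449,
        1.16122466, -0.04990089]), 'qd': array([ 0.0009322 , -0.00231656,  0.00095946, -0.00131791,  0.00165964,
        0.00097528, -0.00107463]), 'effort': array([ 2.65164301e-03, -4.34729540e+01,  1.02914002e+00, -2.50456291e+01,
        1.08292731e-02,  5.43801681e-03, -4.11280183e-06]), 'tcp_pos': array([0.28572048, 0.58284748, 0.22996074]), 'eef_rot': array([ 0.60052393,  0.37340482, -0.37485913, -0.59951687]), 'wrist_force': array([ 0.28243681,  0.1218486 , -0.17782331]), 'ft_torque': array([-0.04491946, -0.02682698,  0.03306539]), 'finger_gap': 0.08527333251273644}
```

View pics/top0.png

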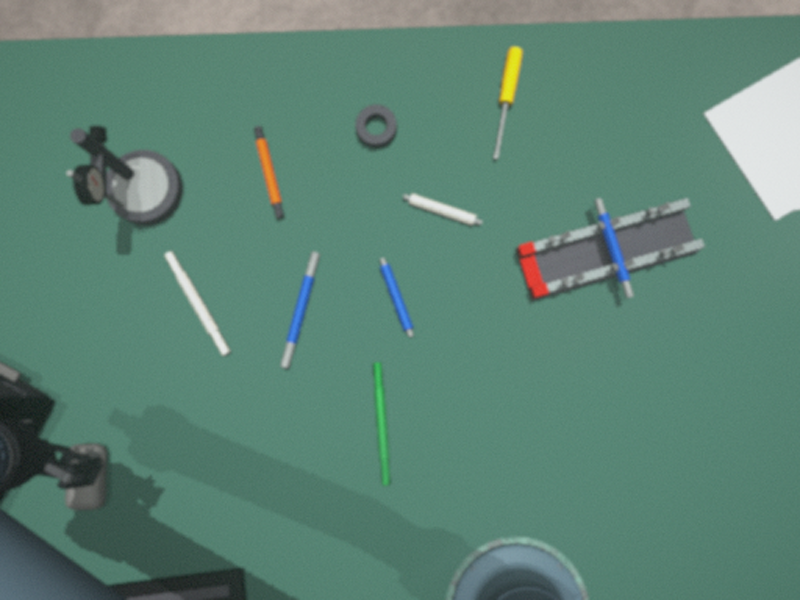

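View pics/scene0.png

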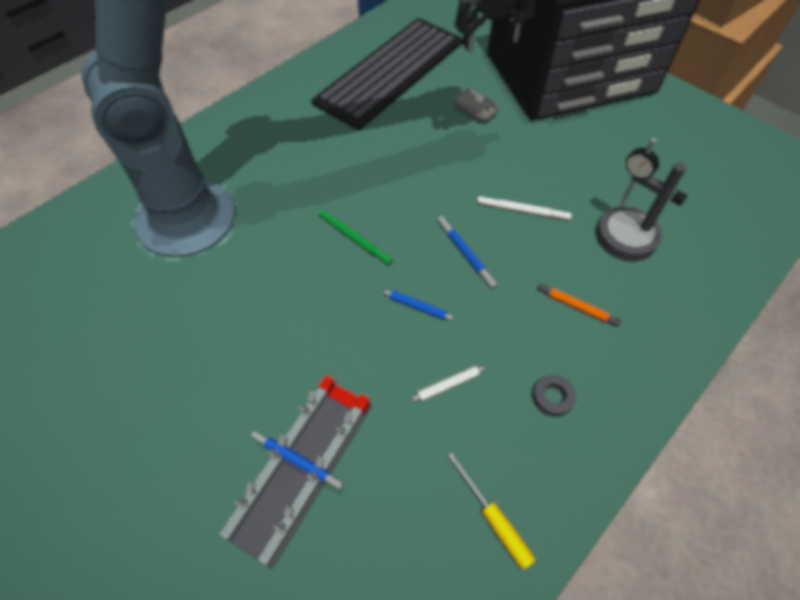

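The top view (800x600 scale) shows the small blue gauge at (397,297), the large one at (300,310) and the rail at (612,248), with its red end on the left at (533,270). I'll locate the blue handles in both cameras and cross-check.

```bash
cat > h.py <<'E'
import numpy as np,cv2
from cell import *
def ray(n,u,v,z):
    c=calibration(n);f=192/np.tan(np.radians(c["fovy"]/2))
    d=c["R"].T@np.array([(u-c["cx"])/f,(v-c["cy"])/f,1]);o=-c["R"].T@c["t"]
    return o+d*(z-o[2])/d[2]
def proj(n,X):
    c=calibration(n);f=192/np.tan(np.radians(c["fovy"]/2));q=c["R"]@np.array(X)+c["t"]
    return q[:2]/q[2]*f+[c["cx"],c["cy"]]
def blobs(n,p,z,lo=(108,150,80),hi=(125,255,255),amin=40):
    m=cv2.inRange(cv2.cvtColor(np.ascontiguousarray(p),cv2.COLOR_RGB2HSV),lo,hi)
    k,l,s,c=cv2.connectedComponentsWithStats(m)
    for i in range(1,k):
        if s[i,4]<amin: continue
        v,u=np.nonzero(l==i)
        P=np.array([ray(n,a,b,z)[:2] for a,b in zip(u,v)]);C=P.mean(0);w,V=np.linalg.eigh(np.cov((P-C).T))
        e=V[:,1]; t=(P-C)@e
        print(n,s[i,4],"px",c[i].round(1),"C",C.round(4),"ang",(np.degrees(np.arctan2(e[1],e[0]))%180).round(1),"len",np.ptp(t).round(3))
def show():
    s=read_state()
    from scipy.spatial.transform import Rotation as R
    print(s["time"],s["tcp_pos"].round(4),"F",s["wrist_force"].round(1),"gap",round(s["finger_gap"],4));print(R.from_quat(s["eef_rot"]).as_matrix().round(3))
E
python3 - <<'E'
from h import *
for n in("top","scene"):
    z=np.load(n+"0.npz");p=z["p"];d=z["d"]
    for h in(.008,.04):print(h);blobs(n,p,h)
    print("red",0.03);blobs(n,p,.032,(0,200,120),(4,255,255))
# rail base corners (top picture), bar ends z=.032
for u,v in[(688,204),(703,244),(527,248),(543,294)]:print(ray("top",u*.64,v*.64,.032))
for u,v in[(224,535),(270,563)]:print(ray("scene",u*.64,v*.64,.032))
show()
E
```

```text
0.008
top 239 px [392.7 158.5] C [ 0.5557 -0.1785] ang 14.2 len 0.109
top 196 px [253.2 189.5] C [0.4874 0.1736] ang 19.0 len 0.106
top 209 px [191.7 197.6] C [0.4713 0.3277] ang 164.0 len 0.105
0.04
top 239 px [392.7 158.5] C [ 0.5495 -0.1686] ang 14.2 len 0.106
top 196 px [253.2 189.5] C [0.4832 0.1731] ang 19.0 len 0.103
top 209 px [191.7 197.6] C [0.4676 0.3226] ang 164.0 len 0.102
red 0.03
0.008
scene 115 px [297.6 160.1] C [0.471  0.3256] ang 163.5 len 0.108
scene 151 px [267.  194.7] C [0.4873 0.1706] ang 19.1 len 0.106
scene 263 px [189.3 293.6] C [ 0.5411 -0.168 ] ang 14.6 len 0.111
0.04
scene 115 px [297.6 160.1] C [0.4841 0.3056] ang 163.5 len 0.104
scene 151 px [267.  194.7] C [0.4997 0.1559] ang 19.1 len 0.102
scene 263 px [189.3 293.6] C [ 0.5517 -0.1707] ang 14.6 len 0.107
red 0.03
scene 208 px [219.9 252.6] C [ 0.5266 -0.0485] ang 14.4 len 0.084
[ 0.61737279 -0.29260416  0.032     ]
[ 0.55248421 -0.31112001  0.032     ]
[ 0.5543667  -0.03549993  0.032     ]
[ 0.48072178 -0.05683391  0.032     ]
[ 0.55787444 -0.31122998  0.032     ]
[ 0.63341811 -0.28908566  0.032     ]
0.1 [0.2857 0.5828 0.23  ] F [ 0.3  0.1 -0.2] gap 0.0853
[[ 0.44  -0.001 -0.898]
 [ 0.898 -0.002  0.44 ]
 [-0.002 -1.    -0.   ]]
```

```bash
cat >> h.py <<'E'
def go(x,y,z,ang):
    """tool-frame shift and turn to put TCP at xyz, tool z axis along world yaw ang (deg), tool y down"""
    from scipy.spatial.transform import Rotation as R
    s=read_state();M=R.from_quat(s["eef_rot"]).as_matrix();a=np.radians(ang)
    T=np.column_stack([[np.sin(a),-np.cos(a),0],[0,0,-1],[np.cos(a),np.sin(a),0]])
    print("trans",(M.T@(np.array([x,y,z])-s["tcp_pos"])).round(4),"ang",np.degrees(R.from_matrix(M.T@T).as_rotvec()).round(1),"t",s["time"],"tcp",s["tcp_pos"].round(4),"gap",round(s["finger_gap"],4),"F",s["wrist_force"].round(1),"j",s["joint_pos"].round(2))
E
python3 -c "
from h import *
go(.471,.3265,.1,163.8)"
```

```text
trans [-0.1483  0.1304 -0.2792] ang [-0.  -9.9 -0.1] t 0.1 tcp [0.2857 0.5828 0.23  ] gap 0.0853 F [ 0.3  0.1 -0.2] j [-1.21  0.38  0.04  1.6  -0.02  1.16 -0.05]
```

Call:
carry_out(angular=[[0,-10,0],[0,-10,0],[0,-10,0],[0,-10,0],[0,-10,0]], translation=[[-0.03,0.025,-0.055],[-0.06,0.05,-0.11],[-0.09,0.08,-0.165],[-0.12,0.105,-0.22],[-0.148,0.13,-0.27]], hand=[0.05,0.05,0.05,0.05,0.05])

```text
time: 0.72
tcp_pos: [0.4526, 0.3466, 0.1089]
eef_rot: [0.565, 0.425, -0.425, -0.565]
wrist_force: [0.2, 0.7, -0.2]
finger_gap: 0.05
```

```bash
python3 - <<'E'
from h import *
go(.471,.3265,.1,163.8)
p,d=camera("scene");cv2.imwrite("pics/s1.png",cv2.resize(p[90:240,200:400,::-1],(800,600),interpolation=cv2.INTER_CUBIC))
go(.471,.3265,.1,163.8)
E
```

```text
trans [-0.0142  0.0089 -0.0233] ang [-0.   0.1 -0. ] t 0.725 tcp [0.4526 0.3466 0.1089] gap 0.05 F [ 0.2  0.7 -0.2] j [-0.82  0.38  0.12  1.9  -0.06  0.87  0.61]
trans [-0.0033  0.0054 -0.0156] ang [ 0.1 -0.6 -0.7] t 0.775 tcp [0.457  0.3342 0.1053] gap 0.05 F [ 2.7 -6.8 -1.6] j [-0.82  0.38  0.13  1.9  -0.05  0.87  0.61]
```

View pics/s1.png

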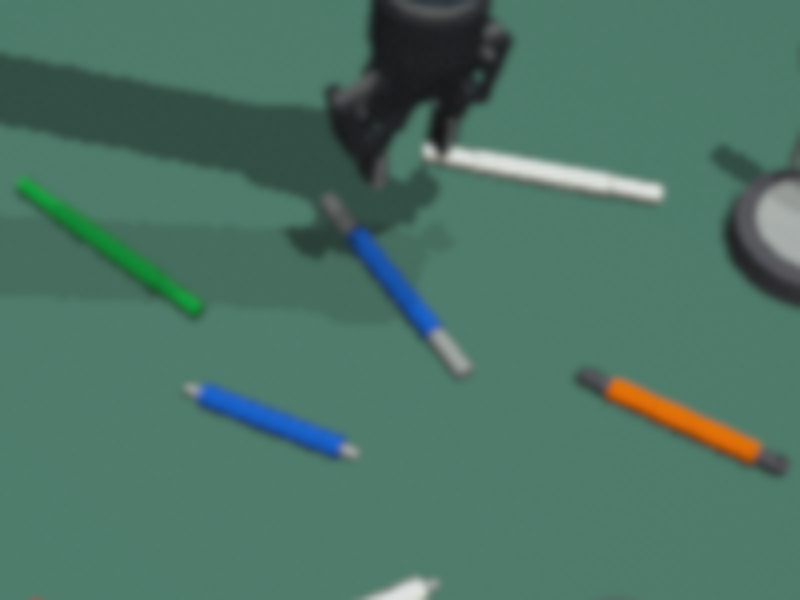

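The gripper is at about (440,130) in the crop, and the large blue gauge is at (395,280) as located. I descend most of the way.

Call:
carry_out(angular=[[0,0,0],[0,0,0],[0,0,0],[0,0,0]], translation=[[-0.002,0.03,-0.009],[-0.002,0.065,-0.009],[-0.002,0.065,-0.009],[-0.002,0.065,-0.009]], hand=[0.05,0.05,0.05,0.05])

```text
time: 1.27
tcp_pos: [0.4602, 0.3446, 0.0456]
eef_rot: [-0.565, -0.425, 0.425, 0.565]
wrist_force: [-0.9, -0.1, -0.2]
finger_gap: 0.0502
```

```bash
python3 - <<'E'
from h import *
p,d=camera("scene");cv2.imwrite("pics/s2.png",cv2.resize(p[100:220,220:380,::-1],(800,600),interpolation=cv2.INTER_CUBIC))
go(.471,.3265,.003,163.8)
blobs("scene",p,.008)
E
```

```text
trans [-0.0151  0.0432 -0.0149] ang [0.1 0.1 0.1] t 1.325 tcp [0.4608 0.3451 0.0463] gap 0.0504 F [0.1 0.5 1. ] j [-0.81  0.48  0.11  1.91 -0.07  0.75  0.64]
scene 108 px [298.4 161.2] C [0.4755 0.3242] ang 164.8 len 0.106
scene 142 px [266.9 194.8] C [0.4872 0.1704] ang 19.2 len 0.106
scene 262 px [189.3 293.6] C [ 0.5412 -0.1679] ang 14.6 len 0.111
```

View pics/s2.png

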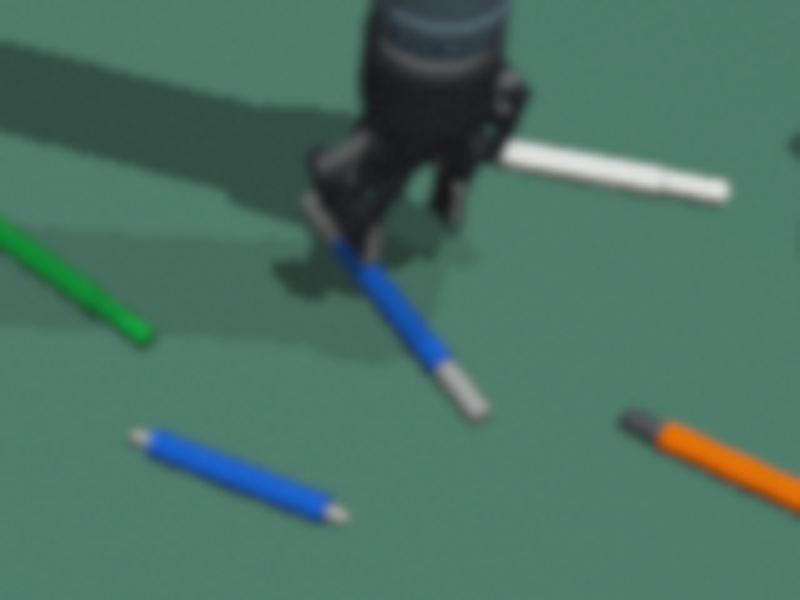

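The gauge lies at crop (400,310) and the fingers stop short by about 15 mm in x and z, as the numbers say. I correct, descend and grip.

Call:
carry_out(angular=[[0,0,0],[0,0,0],[0,0,0],[0,0,0],[0,0,0]], translation=[[-0.015,0,-0.015],[-0.015,0.01,-0.015],[-0.015,0.025,-0.015],[-0.015,0.025,-0.015],[-0.015,0.025,-0.015]], hand=[0.05,0.05,0.05,0.05,0.05])

```text
time: 1.95
tcp_pos: [0.4696, 0.326, 0.0195]
eef_rot: [-0.565, -0.425, 0.426, 0.565]
wrist_force: [-0.1, 0.3, -0.1]
finger_gap: 0.0499
```

```bash
python3 - <<'E'
from h import *
p,d=camera("scene");cv2.imwrite("pics/s3.png",cv2.resize(p[110:200,240:360,::-1],(800,600),interpolation=cv2.INTER_CUBIC))
go(.471,.3265,.003,163.8)
E
```

```text
trans [ 0.0007  0.0168 -0.0008] ang [-0.   0.1  0. ] t 2.0 tcp [0.47   0.326  0.0198] gap 0.0501 F [-0.7 -0.4  0. ] j [-0.77  0.52  0.11  1.93 -0.08  0.71  0.68]
```

View pics/s3.png

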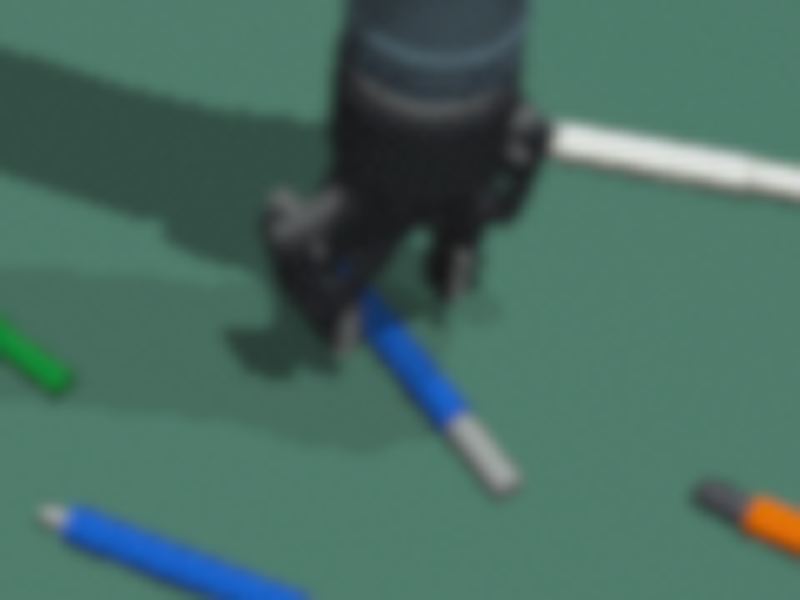

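The fingers at crop (345,330) and (455,270) straddle the handle. Down 17 mm, then close.

Call:
carry_out(angular=[[0,0,0],[0,0,0],[0,0,0],[0,0,0],[0,0,0]], translation=[[0,0.01,-0.001],[0,0.017,-0.001],[0,0.017,-0.001],[0,0.017,-0.001],[0,0.017,-0.001]], hand=[0.05,0.05,0.03,0.0,0.0], newtons=80)

```text
time: 2.62
tcp_pos: [0.4714, 0.3252, 0.0031]
eef_rot: [-0.565, -0.425, 0.425, 0.565]
wrist_force: [0.1, 0.5, -0.6]
finger_gap: 0.0136
```

Call:
carry_out(angular=[[0,0,0],[0,0,0],[0,0,0],[0,0,0]], translation=[[0,0,0],[0,0,0],[0,-0.03,0],[0,-0.06,0]], hand=[0,0,0,0])

```text
time: 3.12
tcp_pos: [0.4704, 0.3243, 0.0625]
eef_rot: [0.565, 0.424, -0.426, -0.565]
wrist_force: [0.2, 0.1, -1.8]
finger_gap: 0.0133
```

```bash
python3 - <<'E'
from h import *
go(.57,-.2475,.15,194.2)
p,d=camera("scene");cv2.imwrite("pics/s4.png",cv2.resize(p[80:200,220:380,::-1],(800,600),interpolation=cv2.INTER_CUBIC))
go(.57,-.2475,.15,194.2)
blobs("scene",p,.07)
E
```

```text
trans [-0.5219 -0.0867 -0.2543] ang [ -0.1 -30.3  -0.1] t 3.125 tcp [0.4704 0.3243 0.0625] gap 0.0133 F [ 0.2  0.1 -1.8] j [-0.77  0.45  0.12  1.91 -0.07  0.79  0.67]
trans [-0.5241 -0.0844 -0.2526] ang [  0.2 -30.3   0.2] t 3.175 tcp [0.4733 0.3264 0.0672] gap 0.0133 F [1.2 1.1 0.9] j [-0.77  0.44  0.12  1.91 -0.07  0.79  0.67]
scene 65 px [304.1 154.2] C [0.4965 0.3159] ang 157.9 len 0.052
scene 150 px [266.9 194.7] C [0.511  0.1422] ang 18.8 len 0.099
scene 263 px [189.3 293.6] C [ 0.5617 -0.1732] ang 14.6 len 0.104
```

View pics/s4.png

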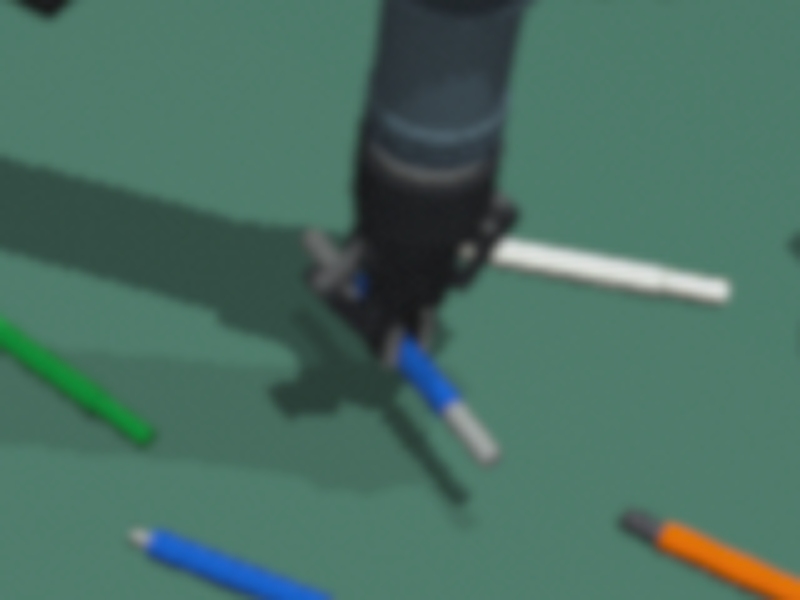

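The gauge is held and lifted: its end shows at crop (480,440) with its shadow free of the bench. On to the rail.

Call:
carry_out(angular=[[0,-3,0],[0,-6,0],[0,-9,0],[0,-12,0],[0,-15,0]], translation=[[-0.03,-0.03,-0.015],[-0.08,-0.055,-0.038],[-0.13,-0.08,-0.063],[-0.18,-0.085,-0.088],[-0.23,-0.085,-0.112]], hand=[0,0,0,0,0])

```text
time: 3.8
tcp_pos: [0.5154, 0.0712, 0.1482]
eef_rot: [0.505, 0.496, -0.495, -0.504]
wrist_force: [1.3, -0.1, -2.3]
finger_gap: 0.0134
```

```bash
python3 -c "
from h import *
go(.57,-.2475,.15,194.2)"
```

```text
trans [-0.3177 -0.0018 -0.0602] ang [  0.1 -15.2   0. ] t 3.8 tcp [0.5154 0.0712 0.1482] gap 0.0134 F [ 1.3 -0.1 -2.3] j [-0.4   0.24  0.2   1.99 -0.06  0.92  1.39]
```

Call:
carry_out(angular=[[0,-3,0],[0,-6,0],[0,-9,0],[0,-12,0],[0,-15,0]], translation=[[-0.05,-0.002,-0.01],[-0.1,-0.002,-0.02],[-0.15,-0.002,-0.03],[-0.2,-0.002,-0.04],[-0.25,-0.002,-0.05]], hand=[0,0,0,0,0])

```text
time: 4.42
tcp_pos: [0.5597, -0.1792, 0.1489]
eef_rot: [-0.435, -0.557, 0.557, 0.436]
wrist_force: [-0.0, -0.0, -1.9]
finger_gap: 0.0133
```

```bash
python3 -c "
from h import *
go(.57,-.2475,.15,194.2)"
```

```text
trans [-0.0688 -0.0011  0.0065] ang [-0.1 -0.2  0. ] t 4.425 tcp [ 0.5597 -0.1792  0.1489] gap 0.0133 F [-0.  -0.  -1.9] j [-0.01  0.36  0.3   1.84 -0.13  0.96  2.16]
```

Call:
carry_out(angular=[[0,0,0],[0,0,0],[0,0,0],[0,0,0],[0,0,0]], translation=[[-0.04,0,0.004],[-0.069,0.01,0.006],[-0.069,0.04,0.006],[-0.069,0.06,0.006],[-0.069,0.06,0.006]], hand=[0,0,0,0,0])

```text
time: 5.05
tcp_pos: [0.5686, -0.2443, 0.0868]
eef_rot: [-0.433, -0.556, 0.558, 0.438]
wrist_force: [0.2, -0.2, -1.9]
finger_gap: 0.013
```

```bash
python3 - <<'E'
from h import *
from scipy.spatial.transform import Rotation as R
p,d=camera("top");q,d2=camera("scene")
a=cv2.resize(p[110:210,320:470,::-1],(600,400),interpolation=cv2.INTER_CUBIC)
b=cv2.resize(q[220:370,120:260,::-1],(187*2,400),interpolation=cv2.INTER_CUBIC)
cv2.imwrite("pics/s5a.png",cv2.resize(p[110:210,320:453,::-1],(800,600),interpolation=cv2.INTER_CUBIC))
cv2.imwrite("pics/s5b.png",cv2.resize(q[210:360,110:310,::-1],(800,600),interpolation=cv2.INTER_CUBIC))
go(.57,-.2475,.085,194.2)
s=read_state();M=R.from_quat(s["eef_rot"]).as_matrix()
for t in(-.095,-.055,0,.055,.095):
    X=s["tcp_pos"]+M@[0,-.005,t];u=proj("top",X);v=proj("scene",X)
    print(t,X.round(3),"top crop",((u-[320,110])*6.0).round(0),"scene crop",((v-[110,210])*4).round(0))
E
```

```text
trans [-0.0017  0.0048  0.0016] ang [-0.  -0.2  0. ] t 5.15 tcp [ 0.5712 -0.2455  0.0898] gap 0.0135 F [-0.3 -0.7 -1. ] j [ 0.1   0.5   0.3   1.79 -0.18  0.88  2.3 ]
-0.095 [ 0.663 -0.223  0.095] top crop [598. -29.] scene crop [366. 526.]
-0.055 [ 0.625 -0.232  0.095] top crop [630.  67.] scene crop [302. 485.]
0 [ 0.571 -0.245  0.095] top crop [675. 201.] scene crop [218. 431.]
0.055 [ 0.518 -0.259  0.095] top crop [720. 336.] scene crop [137. 379.]
0.095 [ 0.479 -0.268  0.095] top crop [753. 436.] scene crop [ 80. 343.]
```

View pics/s5a.png

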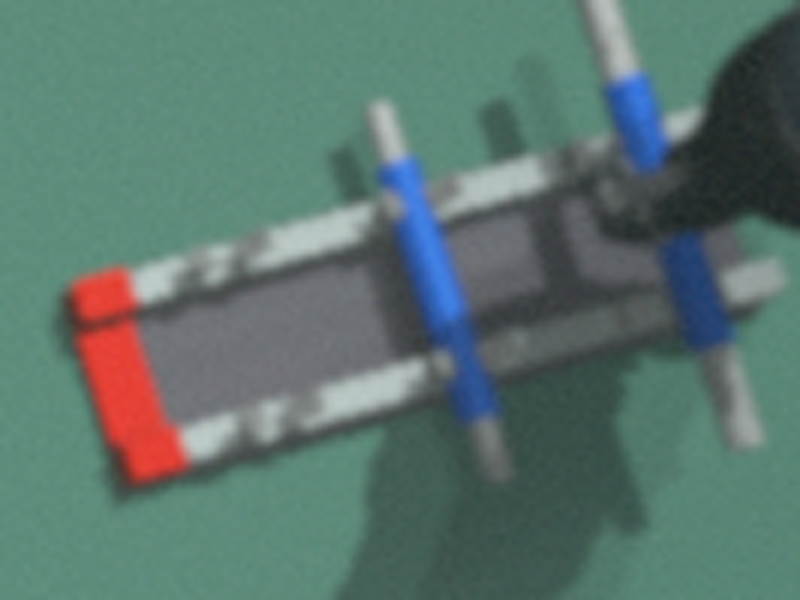

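View pics/s5b.png

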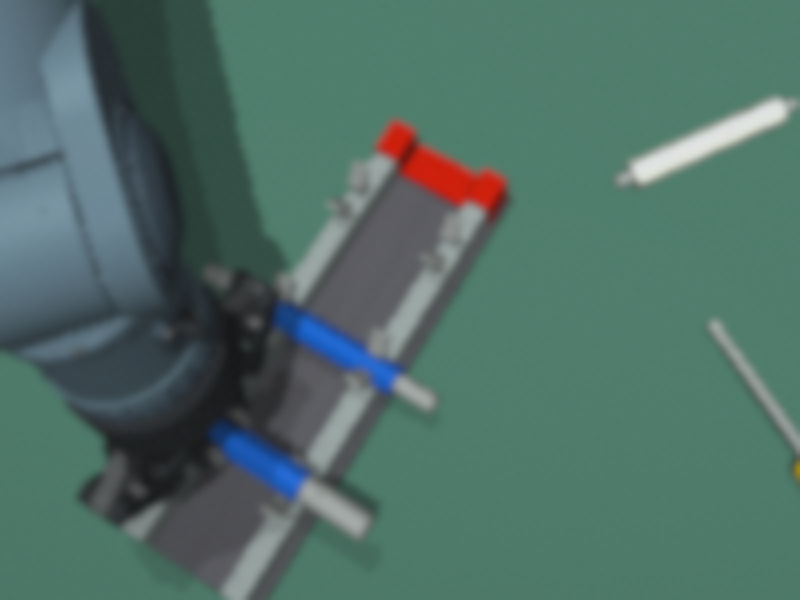

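In the top crop the large gauge's handle ends are at (628,80) and (715,345), and the mid handle's at (400,165) and (480,415). The red-place clips are at (222,260) and (275,415). In the scene crop the far handle ends are at (302,483) for the large and (393,385) for the mid. I'll compare them within each camera.

```bash
python3 - <<'E'
from h import *
T=lambda u,v,z:ray("top",u/6+320,v/6+110,z)[:2]
S=lambda u,v,z:ray("scene",u/4+110,v/4+210,z)[:2]
a=np.radians(14.2);ex=np.array([np.cos(a),np.sin(a)]);ey=np.array([-ex[1],ex[0]])
mt=np.array([.5495,-.1686]);ms=np.array([.5517,-.1707])
def r(n,P,m):print(n,P.round(4),"rail xy rel mid",np.round([(P-m)@ex,(P-m)@ey],4))
r("top large c",(T(628,80,.095)+T(715,345,.095))/2,mt)
r("top mid ends c",(T(400,165,.044)+T(480,415,.044))/2,mt)
r("top clips red",(T(222,260,.05)+T(275,415,.05))/2,mt)
r("top red block",(T(72,285,.034)+T(185,465,.034))/2,mt)
r("scene large far end",S(302,483,.095),ms)
r("scene mid far end",S(393,385,.042),ms)
r("scene clips red",(S(352,190,.05)+S(442,246,.05))/2,ms)
x=read_state()["tcp_pos"][:2];r("tcp/top",x,mt);r("tcp/sc",x,ms)
E
```

```text
top large c [ 0.5669 -0.2438] rail xy rel mid [-0.0015 -0.0772]
top mid ends c [ 0.5492 -0.1689] rail xy rel mid [-0.0004 -0.0002]
top clips red [ 0.5308 -0.0893] rail xy rel mid [0.0013 0.0815]
top red block [ 0.5196 -0.0435] rail xy rel mid [0.0017 0.1286]
scene large far end [ 0.6236 -0.2316] rail xy rel mid [ 0.0547 -0.0767]
scene mid far end [ 0.6066 -0.1596] rail xy rel mid [ 0.056  -0.0027]
scene clips red [ 0.5363 -0.0916] rail xy rel mid [0.0045 0.0804]
tcp/top [ 0.5712 -0.2455] rail xy rel mid [ 0.0021 -0.0798]
tcp/sc [ 0.5712 -0.2455] rail xy rel mid [ 0.0005 -0.0773]
```

Call:
carry_out(angular=[[0,0,0],[0,0,0],[0,0,0],[0,0,0],[0,0,0]], translation=[[-0.0015,0,-0.002],[-0.0015,0.01,-0.002],[-0.0015,0.02,-0.002],[-0.0015,0.03,-0.002],[-0.0015,0.03,-0.002]], hand=[0,0,0,0,0], newtons=100)

```text
time: 5.78
tcp_pos: [0.5718, -0.2467, 0.0582]
eef_rot: [-0.435, -0.556, 0.557, 0.437]
wrist_force: [-0.1, 0.0, -1.8]
finger_gap: 0.0126
```

```bash
python3 -c "
from h import *
go(.5713,-.2475,.035,194.2)"
```

```text
trans [-0.0007  0.0232  0.0006] ang [-0.2 -0.3  0.1] t 5.775 tcp [ 0.5718 -0.2467  0.0582] gap 0.0126 F [-0.1  0.  -1.8] j [ 0.11  0.55  0.29  1.79 -0.2   0.83  2.31]
```

Good. Now press down in small steps.

Call:
carry_out(angular=[[0,0,0],[0,0,0],[0,0,0],[0,0,0],[0,0,0]], translation=[[0,0.006,0],[0,0.012,0],[0,0.017,0],[0,0.021,0],[0,0.024,0]], hand=[0,0,0,0,0])

```text
time: 6.4
tcp_pos: [0.5734, -0.2468, 0.0355]
eef_rot: [0.436, 0.557, -0.557, -0.436]
wrist_force: [-0.3, 0.1, -2.0]
finger_gap: 0.0125
```

```bash
python3 -c "
from h import *
go(.5713,-.2475,.035,194.2)"
```

```text
trans [-0.0002  0.0005  0.0022] ang [ 0.  -0.3  0. ] t 6.4 tcp [ 0.5734 -0.2468  0.0355] gap 0.0125 F [-0.3  0.1 -2. ] j [ 0.12  0.58  0.28  1.8  -0.21  0.79  2.32]
```

Call:
carry_out(angular=[[0,0,0],[0,0,0],[0,0,0]], translation=[[0,0.002,0],[0,0.004,0],[0,0.004,0]], hand=[0,0,0])

```text
time: 6.78
tcp_pos: [0.5734, -0.2469, 0.035]
eef_rot: [0.435, 0.557, -0.556, -0.437]
wrist_force: [-5.4, 4.6, 18.3]
finger_gap: 0.0127
```

```bash
python3 - <<'E'
from h import *
go(.5713,-.2475,.035,194.2)
p,d=camera("top");q,d2=camera("scene")
cv2.imwrite("pics/s6.png",np.hstack([cv2.resize(p[110:210,360:460,::-1],(400,400),interpolation=cv2.INTER_CUBIC),cv2.resize(q[260:360,110:210,::-1],(400,400),interpolation=cv2.INTER_CUBIC)]))
E
```

```text
trans [-0.0001 -0.      0.0022] ang [-0.  -0.3  0.1] t 6.775 tcp [ 0.5734 -0.2469  0.035 ] gap 0.0127 F [-5.4  4.6 18.3] j [ 0.12  0.58  0.28  1.8  -0.21  0.79  2.32]
```

View pics/s6.png

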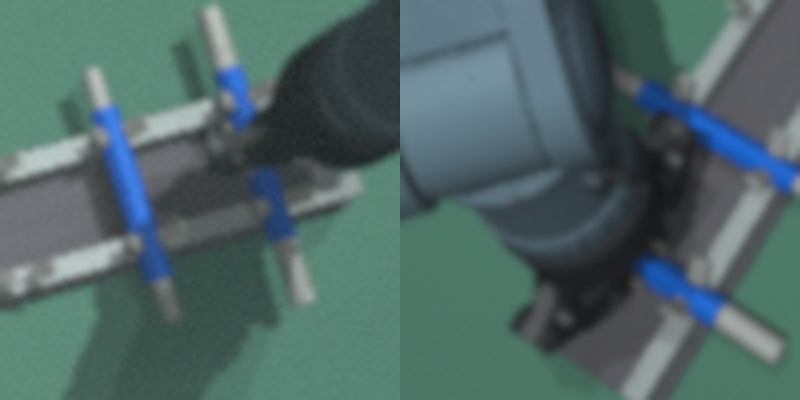

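The gauge sits between both clips in both crops, and it pushes back at 18 N with the TCP at 0.035, so it is bottomed. I release and rise.

Call:
carry_out(angular=[[0,0,0],[0,0,0],[0,0,0],[0,0,0],[0,0,0]], translation=[[0,-0.001,0],[0,-0.001,0],[0,-0.001,0],[0,-0.03,0],[0,-0.09,0]], hand=[0.045,0.045,0.045,0.045,0.045])

```text
time: 7.5
tcp_pos: [0.5701, -0.246, 0.1188]
eef_rot: [-0.433, -0.556, 0.558, 0.439]
wrist_force: [0.2, -0.1, -0.7]
finger_gap: 0.0454
```

```bash
python3 -c "
from h import *
go(.4873,.172,.13,199.1)"
```

```text
trans [ 0.4257 -0.0095 -0.0199] ang [-0.4 -5.2  0.3] t 7.5 tcp [ 0.5701 -0.246   0.1188] gap 0.0454 F [ 0.2 -0.1 -0.7] j [ 0.09  0.46  0.31  1.77 -0.17  0.95  2.29]
```

Call:
carry_out(angular=[[0,-1,0],[0,-2,0],[0,-3,0],[0,-4,0],[0,-5,0]], translation=[[0.05,-0.02,-0.003],[0.1,-0.02,-0.005],[0.155,-0.02,-0.008],[0.21,-0.02,-0.01],[0.26,-0.02,-0.012]], hand=[0.05,0.05,0.05,0.05,0.05])

```text
time: 8.12
tcp_pos: [0.5217, 0.0099, 0.1416]
eef_rot: [-0.411, -0.575, 0.576, 0.411]
wrist_force: [0.4, 0.2, -0.1]
finger_gap: 0.0501
```

```bash
python3 -c "
from h import *
go(.4873,.172,.06,199.1)"
```

```text
trans [ 0.1645  0.0816 -0.0201] ang [-0.  -0.2  0. ] t 8.125 tcp [0.5217 0.0099 0.1416] gap 0.0501 F [ 0.4  0.2 -0.1] j [-0.28  0.25  0.21  1.99 -0.06  0.91  1.86]
```

Call:
carry_out(angular=[[0,0,0],[0,0,0],[0,0,0],[0,0,0],[0,0,0]], translation=[[0.05,0.01,-0.006],[0.1,0.03,-0.012],[0.145,0.06,-0.018],[0.165,0.082,-0.02],[0.165,0.082,-0.02]], hand=[0.05,0.05,0.05,0.05,0.05])

```text
time: 8.75
tcp_pos: [0.4854, 0.1719, 0.0578]
eef_rot: [-0.409, -0.575, 0.578, 0.411]
wrist_force: [0.1, -0.8, 0.3]
finger_gap: 0.0501
```

```bash
python3 - <<'E'
from h import *
go(.4873,.172,.003,199.1)
p,d=camera("top");q,d2=camera("scene")
cv2.imwrite("pics/s7.png",np.hstack([cv2.resize(p[110:210,350:450,::-1],(400,400),interpolation=cv2.INTER_CUBIC),cv2.resize(q[150:250,220:320,::-1],(400,400),interpolation=cv2.INTER_CUBIC)]))
go(.4873,.172,.003,199.1)
blobs("top",p,.04,amin=20);blobs("scene",q,.04,amin=20);blobs("scene",q,.008,amin=20)
E
```

```text
trans [-0.0006  0.0548 -0.0021] ang [-0.3  0.   0. ] t 8.75 tcp [0.4854 0.1719 0.0578] gap 0.0501 F [ 0.1 -0.8  0.3] j [-0.51  0.37  0.1   2.05 -0.06  0.73  1.53]
trans [0.0029 0.057  0.0002] ang [-0.  -0.3 -0.1] t 8.85 tcp [0.4884 0.1693 0.06  ] gap 0.0496 F [ 0.5 -0.4  0.5] j [-0.51  0.37  0.11  2.05 -0.06  0.73  1.53]
top 235 px [423.8 148.4] C [ 0.5722 -0.2458] ang 14.0 len 0.106
top 238 px [392.8 158.6] C [ 0.5492 -0.1688] ang 14.3 len 0.106
scene 29 px [253.7 189.9] C [0.4623 0.142 ] ang 6.8 len 0.03
scene 80 px [274.5 197.8] C [0.5215 0.1631] ang 20.3 len 0.06
scene 264 px [189.2 293.5] C [ 0.5515 -0.1707] ang 14.6 len 0.107
scene 308 px [170.  325.3] C [ 0.5745 -0.2475] ang 14.0 len 0.108
scene 29 px [253.7 189.9] C [0.4485 0.1561] ang 6.8 len 0.031
scene 80 px [274.5 197.8] C [0.5098 0.178 ] ang 20.3 len 0.062
scene 264 px [189.2 293.5] C [ 0.5409 -0.168 ] ang 14.6 len 0.111
scene 308 px [170.  325.3] C [ 0.5648 -0.2476] ang 14.0 len 0.112
```

View pics/s7.png

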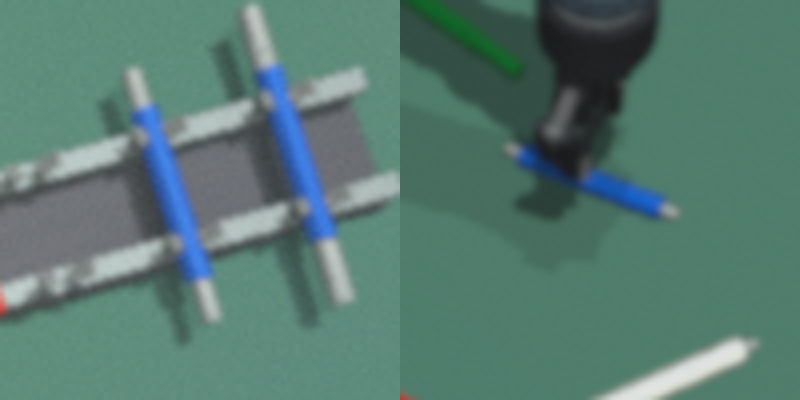

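Large gauge sits level in its clips at crop (296,155), with axis spacing 80 mm and about 1–3 mm lengthwise offset from the mid gauge, which is fine. The gripper straddles the small gauge at right crop (580,175). Next: descend, grip and lift.

Call:
carry_out(angular=[[0,0,0],[0,0,0],[0,0,0],[0,0,0],[0,0,0]], translation=[[0.001,0.02,0],[0.001,0.04,0],[0.001,0.056,0],[0.001,0.056,0],[0.001,0.056,0]], hand=[0.05,0.05,0.05,0.04,0.02], newtons=80)

```text
time: 9.48
tcp_pos: [0.4886, 0.1712, 0.0046]
eef_rot: [0.412, 0.575, -0.575, -0.411]
wrist_force: [0.1, -0.1, -0.4]
finger_gap: 0.0232
```

Call:
carry_out(angular=[[0,0,0],[0,0,0],[0,0,0],[0,0,0]], translation=[[0,0,0],[0,0,0],[0,0,0],[0,0,0]], hand=[0,0,0,0])

```text
time: 9.98
tcp_pos: [0.4887, 0.1716, 0.0051]
eef_rot: [0.412, 0.576, -0.575, -0.411]
wrist_force: [-0.3, -0.8, 6.1]
finger_gap: 0.0131
```

```bash
python3 -c "
from h import *
go(.5318,-.092,.14,194.2)"
```

```text
trans [-0.2634 -0.135   0.0442] ang [ 0.1  4.7 -0. ] t 9.975 tcp [0.4887 0.1716 0.0051] gap 0.0131 F [-0.3 -0.8  6.1] j [-0.5   0.47  0.09  2.06 -0.07  0.62  1.54]
```

Call:
carry_out(angular=[[0,0,0],[0,0,0],[0,1,0],[0,2.5,0],[0,5,0]], translation=[[0,-0.04,0],[-0.02,-0.08,0.005],[-0.06,-0.12,0.01],[-0.11,-0.135,0.018],[-0.16,-0.135,0.027]], hand=[0,0,0,0,0])

```text
time: 10.6
tcp_pos: [0.5157, 0.0107, 0.141]
eef_rot: [0.437, 0.558, -0.555, -0.435]
wrist_force: [-0.1, 0.5, -1.6]
finger_gap: 0.0129
```

```bash
python3 -c "
from h import *
go(.5318,-.092,.09,194.2)"
```

```text
trans [-0.1035  0.051   0.0092] ang [ 0.3 -0.3 -0. ] t 10.6 tcp [0.5157 0.0107 0.141 ] gap 0.0129 F [-0.1  0.5 -1.6] j [-0.3   0.24  0.22  2.01 -0.07  0.9   1.77]
```

Call:
carry_out(angular=[[0,0,0],[0,0,0],[0,0,0],[0,0,0],[0,0,0]], translation=[[-0.05,0,0.004],[-0.09,0.01,0.008],[-0.104,0.04,0.009],[-0.104,0.051,0.009],[-0.104,0.051,0.009]], hand=[0,0,0,0,0])

```text
time: 11.22
tcp_pos: [0.5289, -0.0901, 0.0868]
eef_rot: [-0.434, -0.557, 0.557, 0.436]
wrist_force: [-0.1, 1.0, -0.6]
finger_gap: 0.0133
```

```bash
python3 - <<'E'
from h import *
from scipy.spatial.transform import Rotation as R
camera("top");camera("scene")
p,d=camera("top");q,d2=camera("scene")
cv2.imwrite("pics/s8.png",np.hstack([cv2.resize(p[110:210,315:415,::-1],(400,400),interpolation=cv2.INTER_CUBIC),cv2.resize(q[220:320,150:250,::-1],(400,400),interpolation=cv2.INTER_CUBIC)]))
go(.5318,-.092,.037,194.2)
s=read_state();M=R.from_quat(s["eef_rot"]).as_matrix()
for t in(-.067,-.055,0,.055,.067):
    X=s["tcp_pos"]+M@[0,-.003,t];u=proj("top",X);v=proj("scene",X)
    print(t,X.round(3),"top crop",((u-[315,110])*4.0).round(0),"scene crop",((v-[150,220])*4+[400,0]).round(0))
blobs("top",p,.09,amin=15)
E
```

```text
trans [-0.0018  0.0519 -0.0001] ang [ 0.1 -0.2 -0. ] t 11.425 tcp [ 0.5311 -0.0904  0.0889] gap 0.0129 F [ 0.8 -0.8  0.5] j [-0.14  0.36  0.26  1.99 -0.13  0.81  2.02]
-0.067 [ 0.596 -0.074  0.092] top crop [170. 102.] scene crop [721. 200.]
-0.055 [ 0.584 -0.077  0.092] top crop [176. 121.] scene crop [704. 190.]
0 [ 0.531 -0.09   0.092] top crop [204. 211.] scene crop [625. 145.]
0.055 [ 0.478 -0.104  0.092] top crop [232. 302.] scene crop [548. 102.]
0.067 [ 0.466 -0.107  0.092] top crop [238. 322.] scene crop [532.  93.]
top 57 px [359.8 146.7] C [ 0.5698 -0.0786] ang 1.6 len 0.028
top 90 px [369.4 177.1] C [ 0.4975 -0.0969] ang 14.0 len 0.042
```

View pics/s8.png

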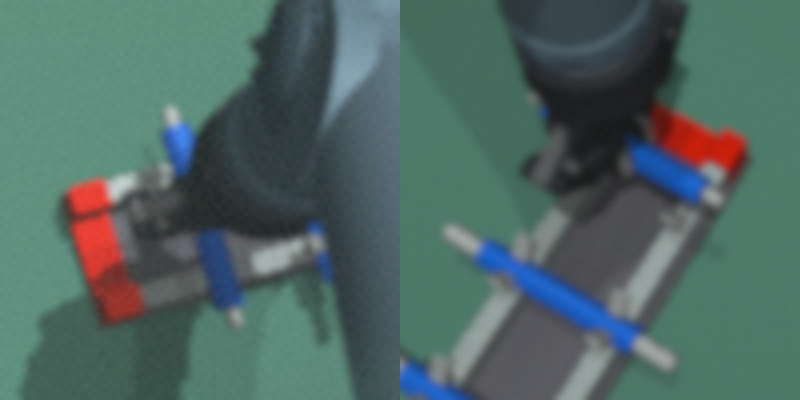

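The small gauge's handle ends show at top crop (175,124) and (232,306), and its far end at scene crop (703,190). All are within 2 mm of prediction, so I apply a small correction, descend and press.

Call:
carry_out(angular=[[0,0,0],[0,0,0],[0,0,0],[0,0,0],[0,0,0]], translation=[[-0.0015,0,-0.0015],[-0.0015,0.01,-0.0015],[-0.0015,0.02,-0.0015],[-0.0015,0.03,-0.0015],[-0.0015,0.03,-0.0015]], hand=[0,0,0,0,0], newtons=100)

```text
time: 12.05
tcp_pos: [0.5305, -0.0927, 0.0563]
eef_rot: [-0.435, -0.556, 0.557, 0.437]
wrist_force: [0.1, 1.9, -1.1]
finger_gap: 0.0124
```

```bash
python3 -c "
from h import *
go(.5318,-.092,.037,194.2)"
```

```text
trans [ 0.0003  0.0193 -0.0015] ang [-0.2 -0.3  0.1] t 12.05 tcp [ 0.5305 -0.0927  0.0563] gap 0.0124 F [ 0.1  1.9 -1.1] j [-0.12  0.41  0.25  2.   -0.15  0.75  2.03]
```

Call:
carry_out(angular=[[0,0,0],[0,0,0],[0,0,0],[0,0,0],[0,0,0]], translation=[[0,0.006,0],[0,0.012,0],[0,0.017,0],[0,0.021,0],[0,0.022,0]], hand=[0,0,0,0,0])

```text
time: 12.68
tcp_pos: [0.5339, -0.0929, 0.0371]
eef_rot: [0.437, 0.557, -0.556, -0.435]
wrist_force: [0.1, 0.7, 7.2]
finger_gap: 0.0125
```

```bash
python3 -c "
from h import *
go(.5318,-.092,.037,194.2)"
```

```text
trans [0.0013 0.0001 0.0018] ang [ 0.2 -0.3 -0. ] t 12.675 tcp [ 0.5339 -0.0929  0.0371] gap 0.0125 F [0.1 0.7 7.2] j [-0.11  0.45  0.24  2.   -0.16  0.71  2.05]
```

Call:
carry_out(angular=[[0,0,0],[0,0,0],[0,0,0]], translation=[[0,0.002,0],[0,0.003,0],[0,0.003,0]], hand=[0,0,0])

```text
time: 13.05
tcp_pos: [0.5377, -0.0927, 0.0371]
eef_rot: [0.439, 0.559, -0.554, -0.433]
wrist_force: [0.5, 3.8, 15.4]
finger_gap: 0.0122
```

Call:
carry_out(angular=[[0,0,0],[0,0,0],[0,0,0],[0,0,0],[0,0,0]], translation=[[0,-0.001,0],[0,-0.001,0],[0,-0.001,0],[0,-0.03,0],[0,-0.09,0]], hand=[0.045,0.045,0.045,0.045,0.045])

```text
time: 13.68
tcp_pos: [0.5284, -0.0925, 0.1204]
eef_rot: [-0.433, -0.555, 0.559, 0.438]
wrist_force: [1.0, -0.4, 0.2]
finger_gap: 0.0447
```

Call:
carry_out(angular=[[0,0,0],[0,0,0],[0,0,0],[0,0,0],[0,0,0]], translation=[[0.03,-0.04,0],[0.08,-0.06,0],[0.13,-0.06,0],[0.18,-0.06,0],[0.23,-0.06,0]], hand=[0.05,0.05,0.05,0.05,0.05])

```text
time: 14.3
tcp_pos: [0.4758, 0.1315, 0.1825]
eef_rot: [-0.436, -0.556, 0.557, 0.436]
wrist_force: [0.0, 0.5, -0.3]
finger_gap: 0.0501
```

```bash
python3 - <<'E'
from h import *
camera("top");p,d=camera("top");q,d2=camera("scene")
cv2.imwrite("pics/s9.png",np.hstack([cv2.resize(p[110:210,325:458,::-1],(532,400),interpolation=cv2.INTER_CUBIC),cv2.resize(q[230:355,130:235,::-1],(266,320),interpolation=cv2.INTER_CUBIC)[:,:].copy() if 0 else cv2.resize(q[230:360,135:221,::-1],(264,400),interpolation=cv2.INTER_CUBIC)]))
for n,i in(("top",p),("scene",q)):
    blobs(n,i,.04)
show()
E
```

```text
top 236 px [423.8 148.4] C [ 0.5722 -0.2458] ang 13.8 len 0.106
top 240 px [392.7 158.4] C [ 0.5496 -0.1687] ang 14.4 len 0.106
top 234 px [360.8 165.3] C [ 0.5348 -0.0904] ang 14.5 len 0.107
scene 243 px [209.5 266.2] C [ 0.5366 -0.0925] ang 14.2 len 0.109
scene 263 px [189.3 293.6] C [ 0.5518 -0.1706] ang 14.5 len 0.107
scene 306 px [170.  325.3] C [ 0.5745 -0.2474] ang 14.0 len 0.108
14.45 [0.4752 0.1338 0.1823] F [-0.3 -1.6 -0. ] gap 0.0499
[[-0.247 -0.001 -0.969]
 [ 0.969  0.    -0.247]
 [ 0.001 -1.     0.001]]
```

View pics/s9.png

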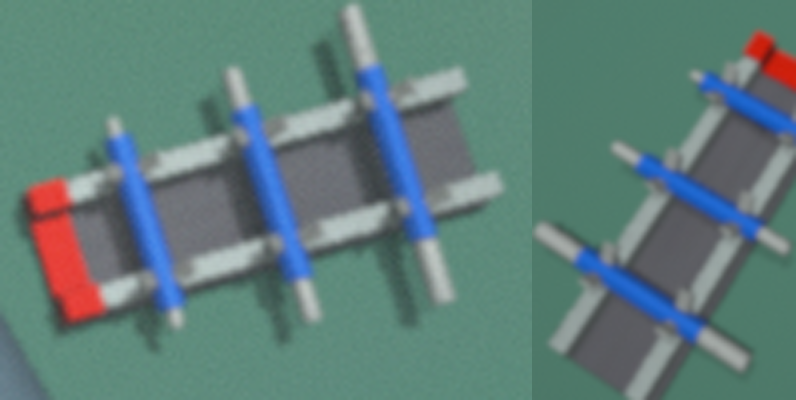

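The picture shows all three clipped in size order: small at (145,224), mid (272,193), large (398,154), with the red end at left. I'll check the lengthwise centring numerically against the bars.

```bash
python3 - <<'E'
from h import *
p,d=camera("top");q,_=camera("scene")
for n,im,m,cs in(("top",p,(.5496,-.1687),[(.5348,-.0904),(.5722,-.2458)]),("scene",q,(.5518,-.1706),[(.5366,-.0925),(.5745,-.2474)])):
    a=np.radians(14.0);ex=np.array([np.cos(a),np.sin(a)]);ey=np.array([-ex[1],ex[0]]);m=np.array(m)
    g=cv2.cvtColor(im,cv2.COLOR_RGB2HSV).astype(np.float32)
    xs=np.arange(-.06,.0601,.001)
    for y in(-.105,-.045,-.035,.035,.045,.105):
        U=np.array([[proj(n,[*(m+x*ex+(y+e)*ey),.032]) for e in(-.003,0,.003)] for x in xs]).astype(np.float32)
        V=cv2.remap(np.ascontiguousarray(im),U[...,0],U[...,1],cv2.INTER_LINEAR).astype(float).mean(1)
        w=np.clip(V[:,0]-105,0,None)   # light grey bars: red channel high
        L=xs<0
        c=[(w[k]*xs[k]).sum()/max(w[k].sum(),1e-6)*1e3 for k in(L,~L)]
        print(n,y,"bars mm",np.round(c,1),"centre",round(sum(c)/2,1))
    print([np.round(((np.array(c)-m)@ex*1e3,(np.array(c)-m)@ey*1e3),1) for c in cs])
E
```

```text
top -0.105 bars mm [-28.2  37.1] centre 4.4
top -0.045 bars mm [-27.7  36.2] centre 4.2
top -0.035 bars mm [-28.   35.8] centre 3.9
top 0.035 bars mm [-27.7  35. ] centre 3.6
top 0.045 bars mm [-27.7  34.7] centre 3.5
top 0.105 bars mm [-27.8  35. ] centre 3.6
[array([ 4.6, 79.6]), array([  3.3, -80.3])]
scene -0.105 bars mm [-29.5  38.1] centre 4.3
scene -0.045 bars mm [-30.3  37.6] centre 3.7Traceback (most recent call last):
  File "<stdin>", line 8, in <module>
  File "h.py", line 8, in proj
    c=calibration(n);f=192/np.tan(np.radians(c["fovy"]/2));q=c["R"]@np.array(X)+c["t"]
ValueError: time passes only in moves, steps and waits
```

The bars' centre is about 4 mm along from the mid gauge. Both placed gauges sit within about 1 mm of it, so they are well centred. Signing off.

```bash
python3 -c "
from cell import *
print(sign_off())"
```

```text
the job is handed in; nothing more can be done
None
```

I clipped the small gauge into the red-end place and the large gauge into the opposite end place, so the set runs in size order. The job was handed in at about 14.5 s with the gripper open and clear of everything.

- **Fully home:** both gauges pressed against a hard stop at the home height, at 18 N for the large and 15 N for the small.
- **Spacing:** the last pictures show all three gauges in their clips, about 80 mm apart (79.6 and 80.3 mm).
- **Centring:** both placed handles sit within about 1 mm of the rail's centre line.
- **Middle gauge:** it stayed clipped in its place. It measures about 4 mm off the rail's centre line lengthwise, as it did at the start.
- **Check that failed:** that last centring check crashed partway through the second camera. The top camera gave all six readings (3.5–4.4 mm) and the scene camera only two, which agreed (3.7 and 4.3 mm).

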